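Pin a pack of insulating plates to the hidden slide of a fixture

TASK

Square up the three loose plates by pushing the pack gently home against both fences, take the pin with the tall knob from the stand and put it through all three plates. Then slide the pack along the back fence, away from the side fence, feeling with the pin for the hidden hole in the slide under the slot, push the pin down into it until its knob sits on the pack, and let go. The plates are brittle: keep every push well under 30 N, and leave the other things on the bench where they are.

Things in the scene. Friction and masses are not known exactly. Their poses are not given: they have to be found in the camera images.
- fixture: Fixed aluminium fixture. Origin: at bench level under the point where the holes of plates lying against both fences are. Bed: x -65..+50, y -66..+45 mm, flat top at z = 35 mm, 8 mm thick (side rails 20 mm high widen it to y -78..+57 mm). A slot through the bed, 17 mm wide, runs along y at x = 0, from y = -36 to +9 mm, mostly hidden under the plates. Turned by up to 0.35 rad.
- back_fence (a point): Point on the inner face and top edge of the steel back fence (fixture x = +35 mm, y = 0, z = 60 mm). The face looks to the fixture's -x and runs from y = -25 to +45 mm; the fence is 15 mm thick and stands 25 mm above the bed. The -x and -y sides of the bed are open. Plates against this fence have their holes over the slot's middle line.
- side_fence (a point): The same for the steel side fence: inner face at fixture y = +30 mm (point at x = 0, z = 60 mm), looking to the fixture's -y, from x = -30 to +35 mm; 15 mm thick. Under the slot lies a steel slide (its top 8 mm below the bed's top), clamped where it is, with one upright 16 mm hole, 24 mm deep, at x = 0. Where along the slot cannot be seen or measured: somewhere from y = -4 to -26 mm.
- plate0: Lowest of three equal loose laminate plates, red-brown, 70 (x) x 60 (y) x 10 mm, 60 to 110 g, 16 mm hole in the middle. Origin: centre of its underside. Stacked on the fixture's bed (undersides 35, 45, 55 mm, pack top 65 mm), each starts 6 to 16 mm away from its place along the fixture's -x and along its -y, turned up to 0.12 rad.
- plate1: The middle plate, same as plate0. The plates slide easily (a few N): an upright finger against an open side of the pack, its tip some 5 mm above the bed, pushes all three at once.
- plate2: The top plate, same as plate0. When the pack is home against a fence, the pushing force rises steeply. Slippery polished laminate, friction about 0.2.
- pin: Loose steel pin, 110 g: shank 14 mm in diameter, 55 mm long, its nose tapered over the last 5 mm to 8 mm; on top a dark round knob, 24 mm diameter, 34 mm high. Origin: centre of the tip's end face, z up along the pin (knob from z = 55 to 89 mm). It hangs upright by its knob in one of the stand's two holes, knob underside 60 mm above the bench.
- pin_collar (a point): Centre of the knob's underside, 55 mm above the pin's tip on its axis. With the pin through the pack and its tip on the slide's top it is 17 mm above the pack; over the slide's hole the pin drops freely, until the knob lies on the pack (65 mm above the bench).
- stand: Fixed grey block, 60 (x) x 140 (y) x 60 mm, with two 17 mm through holes at y = -40 and +40 mm, each holding a pin. Origin: centre of its underside.
- spare: A thinner pin (shank 12 mm) with a short knob, 20 mm diameter and 18 mm high, in the stand's other hole; not needed. Origin: its tip, z up.
- mouse: Black computer mouse, about 85 x 58 x 30 mm, beyond the work. Leave it alone.
- driver: Screwdriver, 180 mm long, lying on the bench beyond the fixture. Leave it alone.
- bin: Empty open blue bin, 140 x 200 x 70 mm, to the left of the fixture. Origin: centre of its underside. Leave it alone.
Not all that is in view belongs to the job. Of the things that look like the fixture, the smaller one is meant. What is shaped like the plate2 but blue or purple is not meant.

How it is judged:
By the outcome, as a careful person would: the job done as asked, in the order asked, and still so for the second after the job is handed in, with the robot touching nothing.
It also fails if it takes over 72 s, if anything falls off the work surface, if the arm or the gripper's body presses on something with over 40 N, if the wrist force passes 120 N, or if a joint passes its speed limit or range.

ROBOT

A 6-joint arm with a two-finger parallel gripper is mounted at the origin on the work surface. World frame = base frame: x ahead of the robot, y to its left, z up, the work surface at z = 0. Lengths are in m, angles in rad, forces in N, time in s.
With the tool pointing down it reaches from about 0.275 to 0.725 m from the base axis. Payload 5.6 kg.
Tool frame: the origin (TCP) lies midway between the tips of the shut fingers; the grasp point (between the pads) lies 19 mm behind it; z points along the fingers, y is the line along which they close (so a half turn about z gives the same grasp; the last joint's range is limited). The gripper opens to 85 mm and grips with 20 to 120 N. Pads are 22 mm wide; open, the fingers measure 114 mm over their backs; the gripper's body (76 mm by 85 mm) begins 54 mm behind the grasp point. The pads swing forward as they close: fully open they stand 13 mm farther back than shut.
Start: joints at [1.593, 0.255, 0.108, 0, -1.424, -0.285], TCP at [0.143, 0.531, 0.231] pointing down, gripper open.
Joint ranges: [-2.95, 2.95], [-1.21, 1.97], [-1.09, 1.5], [-2.87, 1.71], [-2.94, -0.07], [-3.05, 3.05]. Speed limits (rad/s): [2.57, 2.57, 3.14, 3.14, 3.14, 3.14].

INTERFACE

Orientations are given as a 3x3 rotation matrix whose columns are the frame's x, y, z axes.
In Python, from station import sensors, eyes, finish_job gives the robot as it stands.
- The arm moves only by the tool play_rows, never from a script. Its argument "series" is a list that holds one entry, the list of rows, each a list of 6 numbers: the shift along the tool's x, y, z scaled (see below), then the turn, a rotation vector about the tool's x, y, z scaled (see below). In form: [[[dx, dy, dz, ax, ay, az], ...]]. A call has 1 to 20 rows; each row shifts and turns the commanded pose from where the row before left it, along the tool's axes as they then stand; what a row does not reach is not made up. The controller multiplies each number of a shift by 0.02 m and each number of a turn by 4 degrees. A row lasts 1/12 s, in which the tool goes at most 41.7 mm and 7.16 degrees, less where a joint would pass 70% of its speed; a pose out of reach is approached as far as the arm can. A call with a number of a shift or a turn outside -1 to 1 is refused whole. A call with a gripper value outside its range is refused whole. "fingers" is the gripper command: -1 is shut, 1 is fully open, values between are in proportion, set as the call begins (left out, the last holds). The fingers move at their own pace and stop on an object; "force" is the grip in N (left out, the last holds). Time passes only in rows, so rows that do not move let the fingers close. It gives the time, the measured TCP pose, the force, the opening and the grip force at its end, in the units of the state.
- sensors.observe(): the state, without advancing time (a new reading comes with each control period).
- eyes.camera(name): name is "scene" or "top" or "wrist"; returns (picture, depth): 384x512x3 uint8, red, green, blue; 384x512 float32, m along the optical axis (not along the pixel's ray), 0 where there is no reading.
- eyes.camera_model(name): a dict with "camera_matrix" (3x3 intrinsics, pixels), "k1" (the pictures are not rectified: a ray, as slopes to the right and down, at radius r is drawn at 1 + k1 r^2 times it, then the intrinsics apply), "xyz" and "orientation" of the camera in the world. Camera axes: x right, y down, z forward; pixel columns grow to the right and rows downward; lengths in m; the calibration is good to about 2 mm. A picture is of the moment at which its call begins: read the wrist's pose just before it. camera_model takes no time and is no camera call; for the wrist camera it gives the pose at the moment of the call.
- finish_job(): hands the job in; it is judged then, once.
The state is a dict: "clock": time; "joint_pos": joint angles; "joint_velocities": joint speeds; "tau": joint torques, N m; "tcp_pos": TCP position; "ee_rot": TCP orientation; "force": force on the tool from outside, world axes, zero at the start; "moment": the same for the moment, N m; "width": finger opening in m; "grip_force": force on a finger pad.
Only numpy, scipy, OpenCV 4.12 (cv2) and the standard library are available. Lean on these libraries where they do the work, as an engineer would, in place of code of your own. Each camera call takes 0.05 s, during which the arm holds its last target. There are 200 camera calls.

## Working session

There is one attempt and no reset: what is moved stays moved. The work goes in short steps, Python scripts to look and compute and a tool call to move; the robot and the scene stay as the last step left them, time stands still between calls to the robot, and variables do not carry over. Pictures are saved under pics/ and viewed, at most 10 in all, crops included, and the job is handed in when it is done.

Besides the shell and the picture viewer there is one more tool, called after "Request:" by a JSON object that holds its "fn" and its "kwargs", one argument or row to a line. play_rows: Moves the arm, as the interface text tells. Its arguments: {"type":"object","properties":{"series":{"type":"array"},"fingers":{"type":"number"},"force":{"type":"number"}},"required":["series"]}

```bash
mkdir -p pics; ls
cat > h.py <<'E'
import numpy as np, cv2
from station import sensors, eyes, finish_job
def snap(name):
    m=eyes.camera_model(name); p,d=eyes.camera(name)
    np.savez('pics/'+name+'.npz',p=p,d=d,K=m['camera_matrix'],k1=m['k1'],t=m['xyz'],R=m['orientation'])
    return p,d
def load(name): return np.load('pics/'+name+'.npz')
def ray(c,u,v):
    K=np.array(c['K']);k1=float(c['k1'])
    x=(u-K[0,2])/K[0,0];y=(v-K[1,2])/K[1,1];a,b=x,y
    for _ in range(30):
        s=1+k1*(a*a+b*b);a,b=x/s,y/s
    return np.array(c['R'])@np.array([a,b,1.0])
def atz(c,u,v,z):
    r=ray(c,u,v);t=np.array(c['t']);return t+r*(z-t[2])/r[2]
def atd(c,u,v):
    d=c['d'][int(round(v)),int(round(u))];return np.array(c['t'])+ray(c,u,v)*d
E
python3 - <<'E'
from h import *
s=sensors.observe();print({k:np.round(v,3).tolist() for k,v in s.items()})
a,_=snap('top');b,_=snap('scene')
cv2.imwrite('pics/top1.png',cv2.resize(a[:,:,::-1],(800,600),interpolation=2))
cv2.imwrite('pics/scene1.png',cv2.resize(b[:,:,::-1],(800,600),interpolation=2))
for n in('top','scene'):
    c=load(n);print(n,c['t'],c['R'].round(3).tolist(),c['K'].tolist(),c['k1'])
E
```

```text
pics
{'clock': 0.0, 'joint_pos': [1.593, 0.256, 0.107, -0.0, -1.424, -0.285], 'joint_velocities': [-0.002, -0.001, -0.0, -0.002, -0.0, 0.001], 'tau': [-0.001, -38.664, 23.795, 5.365, -0.006, 0.0], 'tcp_pos': [0.143, 0.531, 0.23], 'ee_rot': [[0.966, -0.26, -0.0], [-0.26, -0.966, -0.002], [0.0, 0.002, -1.0]], 'force': [-1.089, -0.094, 0.023], 'moment': [0.017, 0.034, 0.032], 'grip_force': 0.0, 'width': 0.085}
top [0.47415038 0.07487764 0.9779531 ] [[0.017, -0.987, 0.158], [-1.0, -0.017, 0.002], [0.001, -0.158, -0.987]] [[399.2272088446934, 0.0, 250.45167053004408], [0.0, 399.2272088446934, 193.26474154882035], [0.0, 0.0, 1.0]] 0.019583504647568393
scene [1.30344709 0.12411106 0.79106962] [[-0.047, 0.725, -0.687], [0.999, 0.038, -0.029], [0.005, -0.687, -0.726]] [[347.9505333311268, 0.0, 257.10594965984217], [0.0, 347.9505333311268, 194.211913897934], [0.0, 0.0, 1.0]] -0.06241319640167009
```

View pics/top1.png

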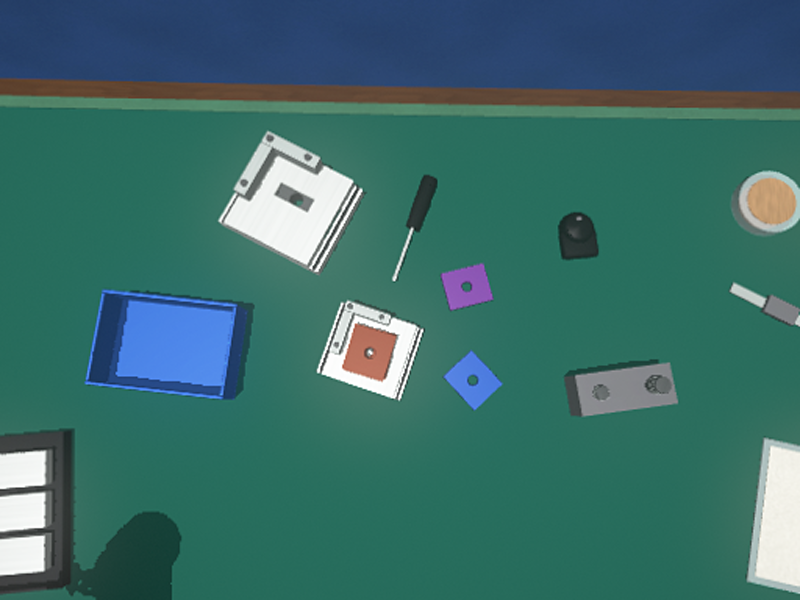

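View pics/scene1.png

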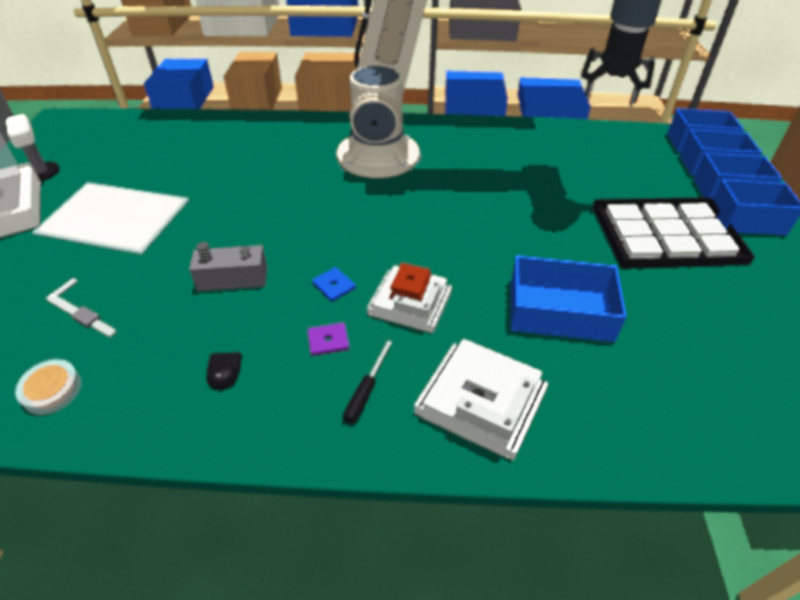

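The tall-knob pin is at about top (660,383), scene (203,250). The spare is at top (600,392). The small fixture is at top (370,350) and the large look-alike at (295,200). The red-brown pack is at (370,350), with purple (467,287) and blue (472,380) decoy plates. I'll check these choices in one crop.

Run:
```python
from h import *
c=load('top');p=c['p'][:,:,::-1]
a=cv2.resize(p[185:265,198:278],(480,480),interpolation=2); b=cv2.resize(p[225:275,358:438],(480,300),interpolation=2)[:, :]
b=cv2.resize(p[220:275,360:440],None,fx=4,fy=4,interpolation=2)
o=np.zeros((480,800,3),np.uint8);o[:,:480]=a;o[:220,480:]=b
cv2.imwrite('pics/crop1.png',o)
```

```text
(no output)
```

View pics/crop1.png

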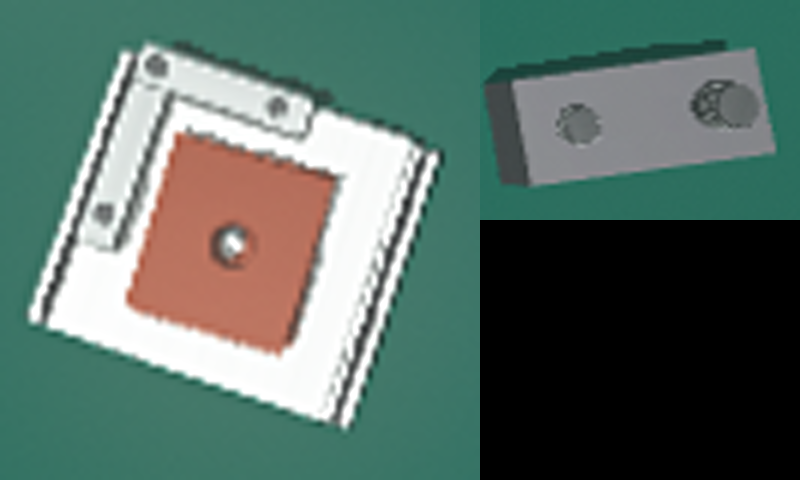

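The crop confirms it. The fixture's red plate has its hole at crop (232,246), and the inner fence corner is at (170,92). The stand's right pin at (738,104) is large and stands tall; the left one at (580,124) is the short spare.

Run:
```python
from h import *
c=load('top')
f=lambda x,y:(198+(x+.5)/6-.5,185+(y+.5)/6-.5)
g=lambda x,y:(360+(x-480+.5)/4-.5,220+(y+.5)/4-.5)
def P(n,uv,z): print(n,atz(c,*uv,z).round(4),'depth',atd(c,*uv).round(4))
for n,x,y,z in[('incorner',171,93,.06),('backend',303,137,.06),('sideend',120,247,.06),('outercorner',148,42,.06),('railBL',30,320,.035),('railTR',440,150,.035),('railBR',350,428,.035),('hole',232,246,.065),('pTL',178,133,.065),('pTR',342,178,.065),('pBL',127,300,.065),('pBR',285,353,.065)]: P(n,f(x,y),z)
for n,x,y,z in[('knob',740,104,.094),('spare',581,122,.078),('sTL',512,84,.06),('sTR',755,48,.06),('sBR',776,153,.06),('sBL',530,186,.06)]: P(n,g(x,y),z)
m=eyes.camera_model('wrist');s=sensors.observe();R=np.array(s['ee_rot'])
print('wristcam in tool',(R.T@(np.array(m['xyz'])-s['tcp_pos'])).round(4),(R.T@np.array(m['orientation'])).round(3).tolist(),m['camera_matrix'],m['k1'])
```

```text
incorner [0.6041 0.1328 0.06  ] depth [0.6038 0.1326 0.0624]
backend [0.5878 0.0814 0.06  ] depth [0.5882 0.0814 0.0567]
sideend [0.5442 0.1507 0.06  ] depth [0.546  0.1526 0.0373]
outercorner [0.6239 0.1423 0.06  ] depth [0.6243 0.1424 0.0581]
railBL [0.517  0.1871 0.035 ] depth [0.5177 0.189  0.0195]
railTR [0.5867 0.0272 0.035 ] depth [0.5906 0.0256 0.0026]
railBR [0.4774 0.0613 0.035 ] depth [ 0.4775  0.0608 -0.0005]
hole [0.5449 0.1077 0.065 ] depth [0.5473 0.1087 0.0353]
pTL [0.5879 0.1294 0.065 ] depth [0.589  0.1299 0.0568]
pTR [0.5717 0.0662 0.065 ] depth [0.5749 0.0659 0.0344]
pBL [0.5238 0.1471 0.065 ] depth [0.5243 0.1478 0.0555]
pBR [0.5048 0.0867 0.065 ] depth [0.5059 0.0871 0.0343]
knob [ 0.5062 -0.3067  0.094 ] depth [ 0.5062 -0.3068  0.0936]
spare [ 0.4951 -0.225   0.078 ] depth [ 0.4952 -0.2259  0.0755]
sTL [ 0.5163 -0.1927  0.06  ] depth [ 0.5164 -0.1935  0.0572]
sTR [ 0.5393 -0.3315  0.06  ] depth [ 0.5392 -0.3309  0.0614]
sBR [ 0.4803 -0.34    0.06  ] depth [ 0.4807 -0.3659  0.0028]
sBL [ 0.4593 -0.201   0.06  ] depth [ 0.4592 -0.2015  0.0583]
wristcam in tool [ 0.0777 -0.0018 -0.1425] [[-0.0, -0.952, -0.305], [1.0, 0.0, -0.0], [0.0, -0.305, 0.952]] [[275.00957075   0.         258.42495686]
 [  0.         275.00957075 193.56653644]
 [  0.           0.           1.        ]] -0.03220970774705377
```

Request:
{"fn": "play_rows", "kwargs": {
  "series": [
    [[1,0.62,0.25,0,0,0.6],[1,0.62,0.25,0,0,0],[1,0.62,0.25,0,0,0],[1,0.62,0.25,0,0,0],[1,0.62,0.25,0,0,0],[1,0.62,0.25,0,0,0],[1,0.62,0.25,0,0,0],[1,0.62,0.25,0,0,0],[1,0.62,0.25,0,0,0],[1,0.62,0.25,0,0,0],[1,0.62,0.25,0,0,0],[1,0.62,0.25,0,0,0],[1,0.62,0.25,0,0,0],[1,0.62,0.25,0,0,0],[1,0.62,0.25,0,0,0],[1,0.62,0.25,0,0,0],[1,0.62,0.25,0,0,0],[1,0.62,0.25,0,0,0],[1,0.62,0.25,0,0,0],[0.8,0.5,0.25,0,0,0]]
  ],
  "fingers": -1
}}

```text
clock: 1.77
tcp_pos: [0.4482, 0.1773, 0.1307]
ee_rot: [[0.954, -0.301, -0.001], [-0.301, -0.954, -0.001], [-0.0, 0.001, -1.0]]
force: [0.4, 0.4, -0.4]
width: -0.0001
grip_force: 0.0
```

Request:
{"fn": "play_rows", "kwargs": {
  "series": [
    [[0.9,0.6,0,0,0,0],[0.9,0.6,0,0,0,0],[0,0,0,0,0,0],[0,0,0,0,0,0]]
  ]
}}

```text
clock: 2.1
tcp_pos: [0.4749, 0.1441, 0.1307]
ee_rot: [[0.953, -0.302, -0.001], [-0.302, -0.953, -0.0], [-0.001, 0.001, -1.0]]
force: [-1.0, 0.0, -0.5]
width: 0.0002
grip_force: 0.0
```

Run:
```python
from h import *
s=sensors.observe();print({k:np.round(s[k],4).tolist() for k in('clock','tcp_pos','ee_rot','force','joint_pos','width')})
a,_=snap('wrist');cv2.imwrite('pics/w1.png',cv2.resize(a[:,:,::-1],(800,600),interpolation=2))
```

```text
{'clock': 2.1, 'tcp_pos': [0.4749, 0.1441, 0.1307], 'ee_rot': [[0.9533, -0.3021, -0.0011], [-0.3021, -0.9533, -0.0005], [-0.0009, 0.0008, -1.0]], 'force': [-0.9969, 0.0185, -0.5366], 'joint_pos': [0.6108, 0.2067, -0.2175, -0.0003, -1.1478, 0.6532], 'width': 0.0002}
```

View pics/w1.png

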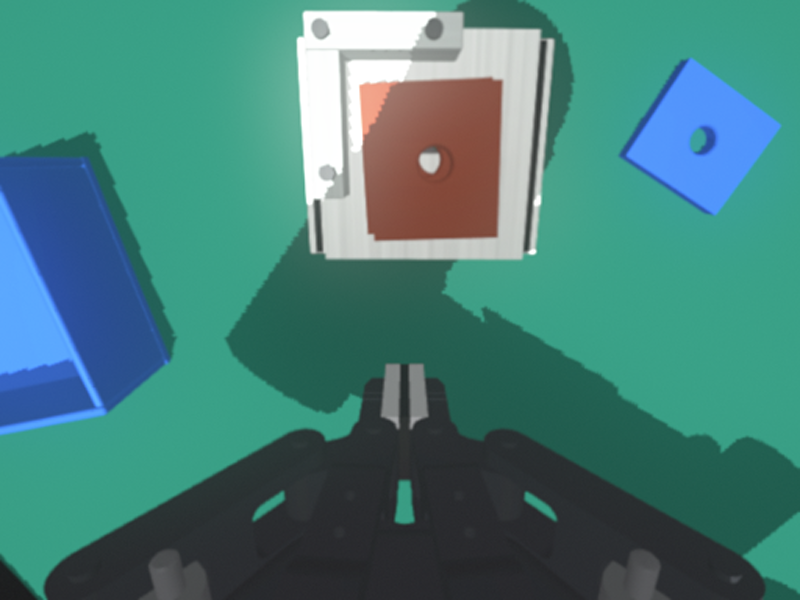

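The wrist view shows the fixture nearly square in the picture. The inner fence corner is at about (343,51), the side fence end at (347,196), the back fence end at (463,53) and the top plate's hole at (435,163).

Run:
```python
from h import *
c=load('wrist')
f=lambda x,y:((x+.5)*.64-.5,(y+.5)*.64-.5)
s=sensors.observe();R=np.array(s['ee_rot'])
for n,x,y,z in[('incorner',343,51,.06),('backend',463,53,.06),('sideend',347,196,.06),('hole',435,163,.065),('bedBL',326,259,.035),('bedBR',523,258,.035),('pTL',360,85,.065),('pTR',502,78,.065),('pBL',374,240,.065),('pBR',497,237,.065)]:
    w=atz(c,*f(x,y),z);t=R.T@(w-s['tcp_pos']); 
    yaw=-.306;d=w[:2]-[.562,.1142];fx=[np.cos(yaw)*d[0]+np.sin(yaw)*d[1],-np.sin(yaw)*d[0]+np.cos(yaw)*d[1]]
    print(n,w.round(4),'tool mm',(t*1000).round(1),'fix mm',np.round(np.array(fx)*1000,1),'dep',atd(c,*f(x,y)).round(3))
```

```text
incorner [0.6041 0.1334 0.06  ] tool mm [126.9 -28.2  70.7] fix mm [34.3 31. ] dep [0.605 0.134 0.056]
backend [0.5872 0.0829 0.06  ] tool mm [126.1  25.   70.8] fix mm [ 33.5 -22.2] dep [0.592 0.078 0.035]
sideend [0.5443 0.1529 0.06  ] tool mm [ 64.  -28.8  70.8] fix mm [-28.6  31.6] dep [0.544 0.157 0.034]
hole [0.5461 0.1084 0.065 ] tool mm [79.2 13.1 65.8] fix mm [-13.4 -10.3] dep [0.546 0.106 0.033]
bedBL [0.5146 0.1796 0.035 ] tool mm [ 27.8 -45.3  95.8] fix mm [-64.9  48.1] dep [ 0.509  0.188 -0.001]
bedBR [0.4816 0.0733 0.035 ] tool mm [28.2 65.9 95.9] fix mm [-64.4 -63.2] dep [ 0.471  0.066 -0.001]
pTL [0.5878 0.1306 0.065 ] tool mm [112.2 -20.6  65.8] fix mm [19.6 23.4] dep [0.59  0.131 0.055]
pTR [0.5717 0.0701 0.065 ] tool mm [115.1  41.9  65.8] fix mm [ 22.5 -39.1] dep [0.575 0.063 0.036]
pBL [0.5207 0.1468 0.065 ] tool mm [ 43.5 -15.9  65.8] fix mm [-49.1  18.6] dep [0.517 0.15  0.034]
pBR [0.5041 0.0893 0.065 ] tool mm [44.9 43.9 65.8] fix mm [-47.7 -41.2] dep [0.498 0.085 0.035]
```

Request:
{"fn": "play_rows", "kwargs": {
  "series": [
    [[0,0.4,0.75,0,0,0],[0,0,0.75,0,0,0],[0,0,0.75,0,0,0],[0,0,0.75,0,0,0],[0,0,0.75,0,0,0],[0,0,0.7,0,0,0],[0.4,0,0,0,0,0],[0.4,0,0,0,0,0],[0.2,0,0,0,0,0],[0,0,0,0,0,0],[0,0,0,0,0,0]]
  ]
}}

```text
clock: 3.07
tcp_pos: [0.4923, 0.1316, 0.0431]
ee_rot: [[0.954, -0.301, 0.001], [-0.301, -0.954, 0.001], [0.001, -0.001, -1.0]]
force: [-0.1, -0.2, 0.2]
width: -0.0
grip_force: 0.0
```

Request:
{"fn": "play_rows", "kwargs": {
  "series": [
    [[0.1,0,0,0,0,0],[0.1,0,0,0,0,0],[0.1,0,0,0,0,0],[0.1,0,0,0,0,0],[0.1,0,0,0,0,0],[0,0,0,0,0,0]]
  ]
}}

```text
clock: 3.57
tcp_pos: [0.5014, 0.1283, 0.0423]
ee_rot: [[0.954, -0.3, 0.0], [-0.3, -0.954, -0.0], [0.0, -0.0, -1.0]]
force: [0.5, 0.4, 0.2]
width: -0.0
grip_force: 0.0
```

Request:
{"fn": "play_rows", "kwargs": {
  "series": [
    [[0.1,0,0,0,0,0],[0.1,0,0,0,0,0],[0.1,0,0,0,0,0],[0.1,0,0,0,0,0],[0.1,0,0,0,0,0],[0,0,0,0,0,0]]
  ]
}}

```text
clock: 4.07
tcp_pos: [0.5109, 0.1253, 0.0422]
ee_rot: [[0.954, -0.3, 0.0], [-0.3, -0.954, -0.0], [0.0, 0.0, -1.0]]
force: [-0.5, 0.3, 0.2]
width: -0.0001
grip_force: 0.2
```

Request:
{"fn": "play_rows", "kwargs": {
  "series": [
    [[0.07,0,0,0,0,0],[0.06,0,0,0,0,0],[0.06,0,0,0,0,0],[0,0,0,0,0,0]]
  ]
}}

```text
clock: 4.4
tcp_pos: [0.5144, 0.1242, 0.0423]
ee_rot: [[0.954, -0.3, 0.0], [-0.3, -0.954, -0.0], [0.0, 0.0, -1.0]]
force: [0.5, 0.9, 0.4]
width: 0.0003
grip_force: 0.2
```

Request:
{"fn": "play_rows", "kwargs": {
  "series": [
    [[0.03,0,0,0,0,0],[0.03,0,0,0,0,0],[0,0,0,0,0,0]]
  ]
}}

```text
clock: 4.65
tcp_pos: [0.5154, 0.1238, 0.0423]
ee_rot: [[0.954, -0.3, -0.0], [-0.3, -0.954, -0.0], [-0.0, 0.0, -1.0]]
force: [0.3, 0.2, -0.2]
width: -0.0003
grip_force: 0.3
```

Request:
{"fn": "play_rows", "kwargs": {
  "series": [
    [[0.05,0,0,0,0,0],[0.05,0,0,0,0,0],[0,0,0,0,0,0]]
  ]
}}

```text
clock: 4.9
tcp_pos: [0.5169, 0.1231, 0.0422]
ee_rot: [[0.954, -0.3, -0.001], [-0.3, -0.954, -0.0], [-0.001, 0.001, -1.0]]
force: [-2.3, 1.3, 1.1]
width: -0.0
grip_force: 1.7
```

Request:
{"fn": "play_rows", "kwargs": {
  "series": [
    [[0.05,0,0,0,0,0],[0.05,0,0,0,0,0],[0,0,0,0,0,0]]
  ]
}}

```text
clock: 5.15
tcp_pos: [0.5171, 0.1223, 0.0415]
ee_rot: [[0.954, -0.301, -0.004], [-0.301, -0.954, -0.001], [-0.004, 0.002, -1.0]]
force: [-6.0, 0.8, 2.2]
width: -0.0002
grip_force: 3.5
```

Request:
{"fn": "play_rows", "kwargs": {
  "series": [
    [[0.05,0,0,0,0,0],[0.04,0,0,0,0,0],[0,0,0,0,0,0],[0,0,0,0,0,0]]
  ]
}}

```text
clock: 5.48
tcp_pos: [0.5171, 0.1218, 0.041]
ee_rot: [[0.954, -0.301, -0.007], [-0.301, -0.954, -0.001], [-0.007, 0.003, -1.0]]
force: [-11.5, 3.0, 4.7]
width: -0.0
grip_force: 6.0
```

Request:
{"fn": "play_rows", "kwargs": {
  "series": [
    [[-0.5,0,0,0,0,0],[-0.5,0,0,0,0,0],[0,0.85,0,0,0,0],[0,0.85,0,0,0,0],[0,0.85,0,0,0,0],[0,0.85,0,0,0,0],[0.8,0,0,0,0,0],[0.8,0,0,0,0,0],[0.8,0,0,0,0,0],[0.75,0,0,0,0,0],[0,-0.4,0,0,0,0],[0,0,0,0,0,0],[0,0,0,0,0,0]]
  ]
}}

```text
clock: 6.57
tcp_pos: [0.5434, 0.0516, 0.0422]
ee_rot: [[0.954, -0.3, -0.0], [-0.3, -0.954, -0.0], [-0.0, 0.0, -1.0]]
force: [-0.0, -0.6, 0.6]
width: -0.0002
grip_force: 0.0
```

Request:
{"fn": "play_rows", "kwargs": {
  "series": [
    [[0,-0.1,0,0,0,0],[0,-0.1,0,0,0,0],[0,-0.1,0,0,0,0],[0,-0.1,0,0,0,0],[0,0,0,0,0,0]]
  ]
}}

```text
clock: 6.98
tcp_pos: [0.5463, 0.0601, 0.0424]
ee_rot: [[0.954, -0.299, 0.0], [-0.299, -0.954, 0.0], [0.0, -0.0, -1.0]]
force: [-0.2, 0.3, 0.1]
width: -0.0001
grip_force: 0.0
```

Request:
{"fn": "play_rows", "kwargs": {
  "series": [
    [[0,-0.1,0,0,0,0],[0,-0.1,0,0,0,0],[0,-0.1,0,0,0,0],[0,-0.1,0,0,0,0],[0,0,0,0,0,0]]
  ]
}}

```text
clock: 7.4
tcp_pos: [0.5487, 0.0675, 0.0422]
ee_rot: [[0.954, -0.3, -0.0], [-0.3, -0.954, -0.0], [-0.0, 0.0, -1.0]]
force: [-0.2, 0.2, -0.4]
width: 0.0003
grip_force: 0.0
```

Request:
{"fn": "play_rows", "kwargs": {
  "series": [
    [[0,-0.05,0,0,0,0],[0,-0.05,0,0,0,0],[0,-0.05,0,0,0,0],[0,0,0,0,0,0]]
  ]
}}

```text
clock: 7.73
tcp_pos: [0.5496, 0.0703, 0.0422]
ee_rot: [[0.954, -0.3, -0.0], [-0.3, -0.954, 0.0], [-0.0, -0.0, -1.0]]
force: [-0.6, -0.5, -0.2]
width: 0.0003
grip_force: 0.2
```

Request:
{"fn": "play_rows", "kwargs": {
  "series": [
    [[0,-0.05,0,0,0,0],[0,-0.05,0,0,0,0],[0,-0.05,0,0,0,0],[0,0,0,0,0,0]]
  ]
}}

```text
clock: 8.07
tcp_pos: [0.5506, 0.0731, 0.0423]
ee_rot: [[0.954, -0.3, 0.0], [-0.3, -0.954, 0.0], [0.0, -0.0, -1.0]]
force: [0.1, -0.5, -0.5]
width: -0.0001
grip_force: 0.2
```

Request:
{"fn": "play_rows", "kwargs": {
  "series": [
    [[0,-0.05,0,0,0,0],[0,-0.05,0,0,0,0],[0,0,0,0,0,0]]
  ]
}}

```text
clock: 8.32
tcp_pos: [0.5506, 0.0734, 0.0423]
ee_rot: [[0.954, -0.3, -0.001], [-0.3, -0.954, -0.003], [-0.001, 0.003, -1.0]]
force: [0.3, -6.3, 1.0]
width: 0.0
grip_force: 3.1
```

Request:
{"fn": "play_rows", "kwargs": {
  "series": [
    [[0,-0.05,0,0,0,0],[0,-0.05,0,0,0,0],[0,0,0,0,0,0]]
  ]
}}

```text
clock: 8.57
tcp_pos: [0.5506, 0.0735, 0.0423]
ee_rot: [[0.954, -0.3, -0.003], [-0.3, -0.954, -0.005], [-0.001, 0.006, -1.0]]
force: [-1.2, -12.2, 2.7]
width: -0.0001
grip_force: 6.1
```

Request:
{"fn": "play_rows", "kwargs": {
  "series": [
    [[0,-0.05,0,0,0,0],[0,-0.05,0,0,0,0],[0,0,0,0,0,0]]
  ]
}}

```text
clock: 8.82
tcp_pos: [0.5505, 0.0737, 0.0423]
ee_rot: [[0.954, -0.3, -0.005], [-0.3, -0.954, -0.008], [-0.002, 0.009, -1.0]]
force: [-1.9, -17.8, 4.8]
width: 0.0
grip_force: 9.0
```

Request:
{"fn": "play_rows", "kwargs": {
  "series": [
    [[0,0.75,0,0,0,0],[0,0.9,0,0,0,0],[-0.8,0,0,0,0,0],[-0.8,0,0,0,0,0],[-0.8,0,0,0,0,0],[-0.75,0,0,0,0,0],[0,-0.85,0,0,0,0],[0,-0.85,0,0,0,0],[0,-0.85,0,0,0,0],[0,-0.85,0,0,0,0],[0,0,0,0,0,0],[0.4,0,0,0,0,0],[0.3,0,0,0,0,0],[0.1,0,0,0,0,0],[0,0,0,0,0,0],[0,0,0,0,0,0]]
  ]
}}

```text
clock: 10.15
tcp_pos: [0.5181, 0.1256, 0.0421]
ee_rot: [[0.954, -0.301, -0.0], [-0.301, -0.954, -0.0], [-0.0, 0.0, -1.0]]
force: [-0.2, 0.9, -0.2]
width: 0.0002
grip_force: 0.0
```

Request:
{"fn": "play_rows", "kwargs": {
  "series": [
    [[0.05,0,0,0,0,0],[0.05,0,0,0,0,0],[0,0,0,0,0,0]]
  ]
}}

```text
clock: 10.4
tcp_pos: [0.5183, 0.1254, 0.0419]
ee_rot: [[0.954, -0.301, -0.003], [-0.301, -0.954, 0.0], [-0.003, 0.001, -1.0]]
force: [-4.3, 2.4, 2.1]
width: 0.0
grip_force: 2.8
```

Request:
{"fn": "play_rows", "kwargs": {
  "series": [
    [[0.05,0,0,0,0,0],[0,0,0,0,0,0],[-0.5,0,0,0,0,0],[-0.8,0,-0.4,0,0,0],[-0.5,0,-0.9,0,0,0],[0,0,-0.9,0,0,0],[0,0,-0.9,0,0,0],[0,0,-0.9,0,0,0],[0,0,0,0,0,0],[0,0,0,0,0,0],[0,0,0,0,0,0]]
  ],
  "fingers": 0.3
}}

```text
clock: 11.32
tcp_pos: [0.486, 0.136, 0.122]
ee_rot: [[0.954, -0.3, -0.0], [-0.3, -0.954, 0.0], [-0.0, -0.0, -1.0]]
force: [0.3, 0.1, 0.0]
width: 0.0556
grip_force: 0.0
```

Run:
```python
from h import *
s=sensors.observe();print({k:np.round(s[k],4).tolist() for k in('clock','tcp_pos','force','width')})
a,_=snap('wrist');np.savez('pics/w2s.npz',R=s['ee_rot'],t=s['tcp_pos'])
cv2.imwrite('pics/w2.png',cv2.resize(a[:200,150:400,::-1],(800,640),interpolation=2)[:600])
```

```text
{'clock': 11.3167, 'tcp_pos': [0.486, 0.136, 0.122], 'force': [0.2582, 0.0732, 0.0369], 'width': 0.0556}
```

View pics/w2.png

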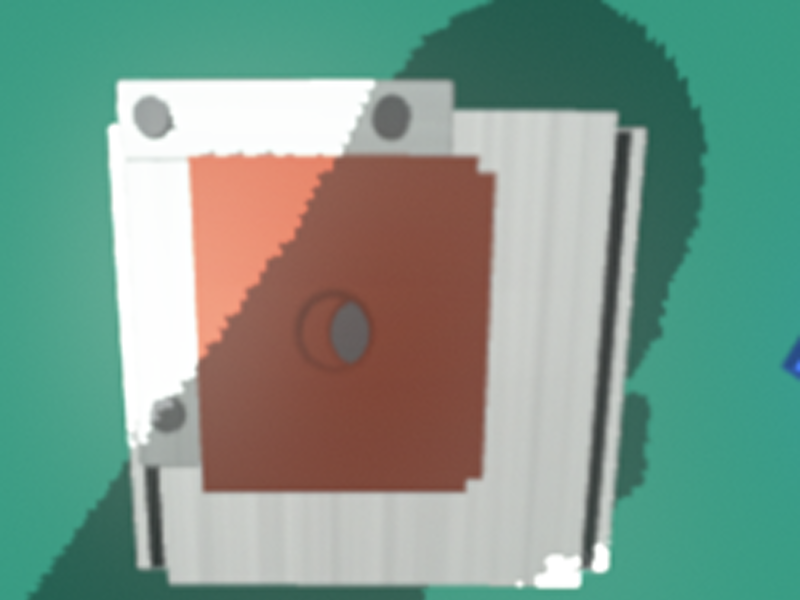

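The view shows the top plate against both fences (left edge 190, back edge 156). A lower plate sticks out to fixture -y: it runs to column 495, and its hole is shifted right at (350,330). The finger backs are tapered, so I'll push again in y with the flat narrow face, turned 90°.

Request:
{"fn": "play_rows", "kwargs": {
  "series": [
    [[0.79,0.63,0,0,0,0],[0.79,0.63,0,0,0,0],[0.79,0.63,0,0,0,0],[0.79,0.63,0,0,0,0],[0.79,0.63,0,0,0,0],[0,0,0,0,0,1],[0,0,0,0,0,1],[0,0,0,0,0,1],[0,0,0,0,0,1],[0,0,0,0,0,1],[0,0,0,0,0,1],[0,0,0,0,0,1],[0,0,0,0,0,1],[0,0,0,0,0,1],[0,0,0,0,0,1],[0,0,0,0,0,1],[0,0,0,0,0,1],[0,0,0,0,0,1],[0,0,0,0,0,1],[0,0,0,0,0,1]]
  ],
  "fingers": -1
}}

```text
clock: 13.03
tcp_pos: [0.5424, 0.0521, 0.1211]
ee_rot: [[0.214, -0.977, -0.002], [-0.977, -0.214, -0.001], [0.0, 0.002, -1.0]]
force: [-0.0, 0.6, 0.4]
width: -0.0001
grip_force: 0.0
```

Request:
{"fn": "play_rows", "kwargs": {
  "series": [
    [[0,0,0.4,0,0,1],[0,0,0.4,0,0,1],[0,0,0.5,0,0,1],[0,0,0.6,0,0,1],[0,0,0.6,0,0,1],[0,0,0.5,0,0,1],[0,0,0.5,0,0,1],[0,0,0.5,0,0,0.5],[0,0,0.1,0,0,0],[0,0,0,0,0,0],[0,0,0,0,0,0]]
  ]
}}

```text
clock: 13.95
tcp_pos: [0.5429, 0.0522, 0.0402]
ee_rot: [[-0.299, -0.954, -0.0], [-0.954, 0.299, -0.0], [0.001, 0.0, -1.0]]
force: [0.5, -0.0, 0.3]
width: 0.0
grip_force: 0.0
```

Request:
{"fn": "play_rows", "kwargs": {
  "series": [
    [[-0.3,0,0,0,0,0],[-0.3,0,0,0,0,0],[-0.2,0,0,0,0,0],[-0.1,0,0,0,0,0],[-0.1,0,0,0,0,0],[0,0,0,0,0,0]]
  ]
}}

```text
clock: 14.45
tcp_pos: [0.549, 0.0718, 0.0403]
ee_rot: [[-0.3, -0.954, 0.0], [-0.954, 0.3, 0.0], [-0.0, -0.0, -1.0]]
force: [0.2, -0.0, 0.6]
width: -0.0
grip_force: 0.0
```

Request:
{"fn": "play_rows", "kwargs": {
  "series": [
    [[-0.05,0,0,0,0,0],[-0.05,0,0,0,0,0],[0,0,0,0,0,0]]
  ]
}}

```text
clock: 14.7
tcp_pos: [0.5495, 0.0732, 0.0403]
ee_rot: [[-0.3, -0.954, -0.0], [-0.954, 0.3, -0.0], [0.0, 0.0, -1.0]]
force: [-0.2, -0.6, 0.4]
width: 0.0003
grip_force: 0.4
```

Request:
{"fn": "play_rows", "kwargs": {
  "series": [
    [[-0.05,0,0,0,0,0],[-0.05,0,0,0,0,0],[0,0,0,0,0,0]]
  ]
}}

```text
clock: 14.95
tcp_pos: [0.5501, 0.0752, 0.0403]
ee_rot: [[-0.3, -0.954, -0.0], [-0.954, 0.3, -0.0], [0.0, 0.0, -1.0]]
force: [-0.1, -1.4, 0.3]
width: -0.0001
grip_force: 0.5
```

Request:
{"fn": "play_rows", "kwargs": {
  "series": [
    [[-0.05,0,0,0,0,0],[-0.05,0,0,0,0,0],[0,0,0,0,0,0]]
  ]
}}

```text
clock: 15.2
tcp_pos: [0.5504, 0.0763, 0.0403]
ee_rot: [[-0.3, -0.954, -0.001], [-0.954, 0.3, -0.002], [0.002, 0.0, -1.0]]
force: [-0.7, -5.3, 1.7]
width: 0.0003
grip_force: 2.4
```

Request:
{"fn": "play_rows", "kwargs": {
  "series": [
    [[-0.05,0,0,0,0,0],[0,0,0,0,0,0]]
  ]
}}

```text
clock: 15.37
tcp_pos: [0.5504, 0.0763, 0.0403]
ee_rot: [[-0.3, -0.954, -0.002], [-0.954, 0.3, -0.003], [0.003, 0.001, -1.0]]
force: [-1.3, -7.4, 2.0]
width: -0.0002
grip_force: 4.0
```

Request:
{"fn": "play_rows", "kwargs": {
  "series": [
    [[-0.05,0,0,0,0,0],[0,0,0,0,0,0],[0,0,0,0,0,0],[0.6,0,0,0,0,0],[0.8,0,-0.6,0,0,0],[0.6,0,-0.9,0,0,0],[0,0,-0.9,0,0,0],[0,0,-0.9,0,0,0],[0,0,-0.8,0,0,0],[0,0,0,0,0,0],[0,0,0,0,0,0]]
  ]
}}

```text
clock: 16.28
tcp_pos: [0.54, 0.0408, 0.124]
ee_rot: [[-0.3, -0.954, 0.004], [-0.954, 0.3, 0.002], [-0.003, -0.003, -1.0]]
force: [-0.0, -0.1, -0.6]
width: 0.0
grip_force: 0.0
```

Run:
```python
from h import *
s=sensors.observe();print({k:np.round(s[k],4).tolist() for k in('clock','tcp_pos','force','width')})
a,_=snap('wrist');np.savez('pics/w3s.npz',R=s['ee_rot'],t=s['tcp_pos'])
cv2.imwrite('pics/w3.png',cv2.resize(a[:200,140:390,::-1],(800,640),interpolation=2)[:600])
```

```text
{'clock': 16.2833, 'tcp_pos': [0.54, 0.0408, 0.124], 'force': [-0.0434, -0.1058, -0.5546], 'width': 0.0}
```

View pics/w3.png

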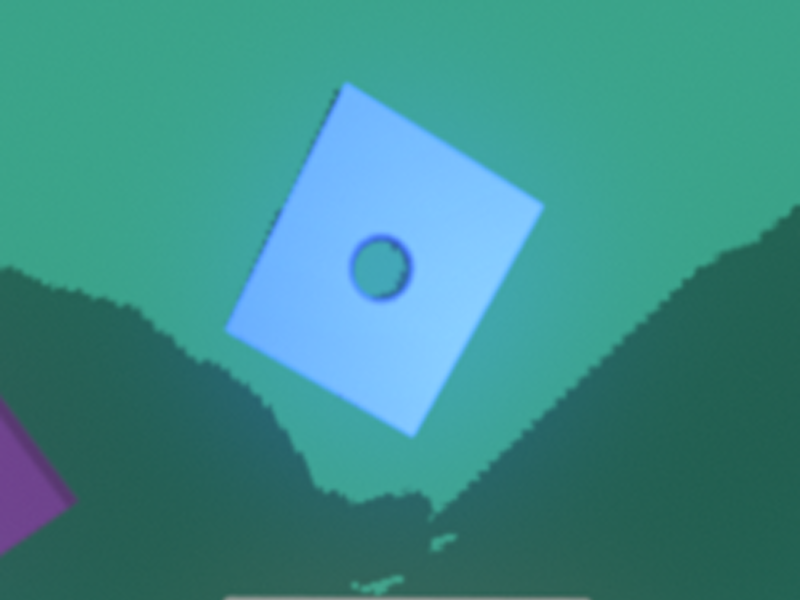

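The picture shows only the blue decoy, because the camera looks away from the pack. I'll turn back to the viewing pose used before, which is also the yaw I want for the grasp.

Request:
{"fn": "play_rows", "kwargs": {
  "series": [
    [[-0.77,0.79,0,0,0,-1],[-0.83,0.73,0,0,0,-1],[-0.88,0.67,0,0,0,-1],[-0.92,0.6,0,0,0,-1],[-0.96,0.54,0,0,0,-1],[0,0,0,0,0,-1],[0,0,0,0,0,-1],[0,0,0,0,0,-1],[0,0,0,0,0,-1],[0,0,0,0,0,-1],[0,0,0,0,0,-1],[0,0,0,0,0,-1],[0,0,0,0,0,-1],[0,0,0,0,0,-1],[0,0,0,0,0,-1],[0,0,0,0,0,-1],[0,0,0,0,0,-1],[0,0,0,0,0,-1],[0,0,0,0,0,-1],[0,0,0,0,0,-1]]
  ]
}}

```text
clock: 18.0
tcp_pos: [0.487, 0.1379, 0.1213]
ee_rot: [[0.889, -0.458, -0.002], [-0.458, -0.889, -0.0], [-0.001, 0.001, -1.0]]
force: [-0.8, 0.3, 0.6]
width: -0.0002
grip_force: 0.0
```

Request:
{"fn": "play_rows", "kwargs": {
  "series": [
    [[0,0,0,0,0,-1],[0,0,0,0,0,-1],[0,0,0,0,0,-0.5],[0,0,0,0,0,0],[0,0,0,0,0,0]]
  ]
}}

```text
clock: 18.42
tcp_pos: [0.4872, 0.138, 0.1216]
ee_rot: [[0.954, -0.301, -0.001], [-0.301, -0.954, -0.0], [-0.001, 0.001, -1.0]]
force: [-0.6, -0.3, 0.3]
width: 0.0
grip_force: 0.0
```

Run:
```python
from h import *
s=sensors.observe();print({k:np.round(s[k],4).tolist() for k in('clock','tcp_pos','ee_rot','force','width')})
a,_=snap('wrist');np.savez('pics/w4s.npz',R=s['ee_rot'],t=s['tcp_pos'])
cv2.imwrite('pics/w4.png',cv2.resize(a[:200,150:400,::-1],(800,640),interpolation=2)[:600])
```

```text
{'clock': 18.4167, 'tcp_pos': [0.4872, 0.138, 0.1216], 'ee_rot': [[0.9535, -0.3013, -0.0013], [-0.3013, -0.9535, -0.0003], [-0.0011, 0.0007, -1.0]], 'force': [-0.5963, -0.3411, 0.2582], 'width': 0.0}
```

View pics/w4.png

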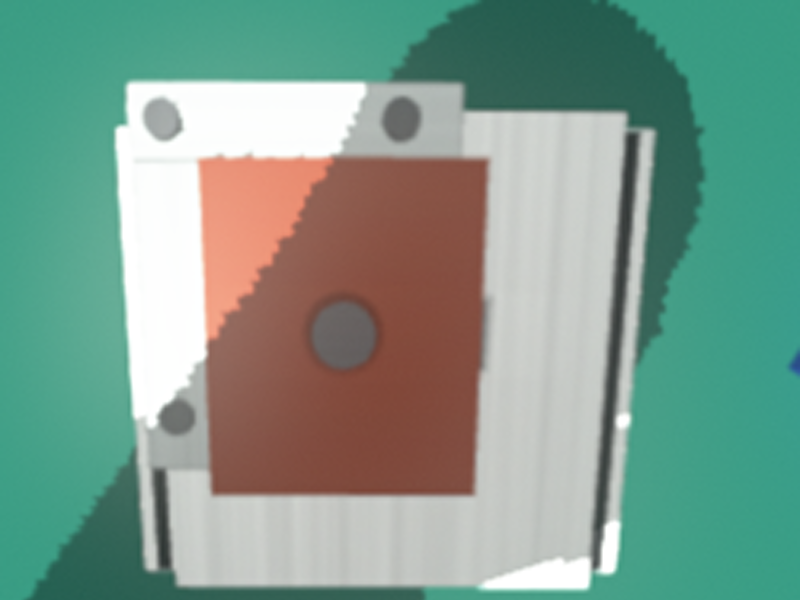

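The pack is now square: the three holes line up at crop (344,333), and the plate edges touch both fences at (200,157). Next is the pin.

Run:
```python
from h import *
c=load('wrist');s=np.load('pics/w4s.npz')
f=lambda x,y:(150+(x+.5)/3.2-.5,(y+.5)/3.2-.5)
for x,y in[(344,333),(305,333),(382,333),(200,157)]:
    w=atz(c,*f(x,y),.065);print(w.round(4),(s['R'].T@(w-s['t'])*1000).round(1))
k=np.array([.5062,-.3067,.16]);print('to knob tool mm',(s['R'].T@(k-s['t'])*1000).round(1))
```

```text
[0.5633 0.1167 0.065 ] [79.  -2.7 56.5]
[0.5658 0.1248 0.065 ] [ 79.  -11.1  56.5]
[0.5608 0.1089 0.065 ] [79.   5.5 56.5]
[0.6052 0.1344 0.065 ] [113.6 -32.2  56.5]
to knob tool mm [152.1 418.3 -38.2]
```

Request:
{"fn": "play_rows", "kwargs": {
  "series": [
    [[0,0.8,-0.5,0,0,0],[0,1,-0.5,0,0,0],[0,1,-0.5,0,0,0],[0,1,-0.5,0,0,0],[0.2,1,0,0,0,0],[0.3,1,0,0,0,0],[0.3,1,0,0,0,0],[0.3,1,0,0,0,0],[0.3,1,0,0,0,0],[0.3,1,0,0,0,0],[0.3,1,0,0,0,0],[0.3,1,0,0,0,0],[0.3,1,0,0,0,0],[0.3,1,0,0,0,0],[0.3,1,0,0,0,0],[0.3,1,0,0,0,0],[0.15,1,0,0,0,0],[0,1,0,0,0,0],[0,1,0,0,0,0],[0,1,0,0,0,0]]
  ],
  "fingers": 0.2
}}

```text
clock: 20.13
tcp_pos: [0.4376, -0.2626, 0.1626]
ee_rot: [[0.954, -0.301, -0.0], [-0.301, -0.954, 0.0], [-0.0, -0.0, -1.0]]
force: [-0.6, 0.3, 0.9]
width: 0.0512
grip_force: 0.0
```

Request:
{"fn": "play_rows", "kwargs": {
  "series": [
    [[0,1,0,0,0,0],[0,0,0,0,0,0],[0,0,0,0,0,0],[0,0,0,0,0,0]]
  ]
}}

```text
clock: 20.47
tcp_pos: [0.4323, -0.2803, 0.1624]
ee_rot: [[0.954, -0.301, 0.0], [-0.301, -0.954, 0.0], [0.0, -0.0, -1.0]]
force: [-0.3, 0.2, -0.8]
width: 0.0512
grip_force: 0.0
```

Run:
```python
from h import *
s=sensors.observe();print({k:np.round(s[k],4).tolist() for k in('clock','tcp_pos','ee_rot','force','width')})
a,d=snap('wrist');c=load('wrist');R=np.array(s['ee_rot']);t=np.array(s['tcp_pos'])
v,u=np.mgrid[0:384,0:512]
P=np.array([atd(c,x,y) for x,y in zip(u[::1,::1].ravel()[::1],v.ravel())]) if 0 else None
K=c['K'];pts=cv2.undistortPoints(np.stack([u.ravel(),v.ravel()],1).astype(np.float64)[:,None],K,np.array([float(c['k1']),0,0,0]))[:,0]
W=c['t']+(np.c_[pts,np.ones(len(pts))]*d.ravel()[:,None])@c['R'].T
r=np.hypot(W[:,0]-.506,W[:,1]+.307)
m=(r<.04)&(W[:,2]>.088)&(W[:,2]<.1)&(d.ravel()>0)
Q=W[m];(cx,cy),rad=cv2.minEnclosingCircle((Q[:,:2]*1000).astype(np.float32));print(len(Q),np.median(Q[:,2]),cx,cy,rad,Q[:,:2].mean(0))
z=.094;k=np.array([cx/1000,cy/1000,z]);print('knob in tool mm',(R.T@(k-t)*1000).round(1))
cv2.imwrite('pics/w5.png',a[:,:,::-1])
```

```text
{'clock': 20.4667, 'tcp_pos': [0.4323, -0.2803, 0.1624], 'ee_rot': [[0.9537, -0.3008, 0.0001], [-0.3008, -0.9537, 0.0002], [0.0001, -0.0002, -1.0]], 'force': [-0.2612, 0.1781, -0.7987], 'width': 0.0512}
817 0.09376344942359133 506.6164855957031 -305.3948974609375 11.91214370727539 [ 0.50645924 -0.30529828]
knob in tool mm [78.4  1.5 68.4]
```

View pics/w5.png

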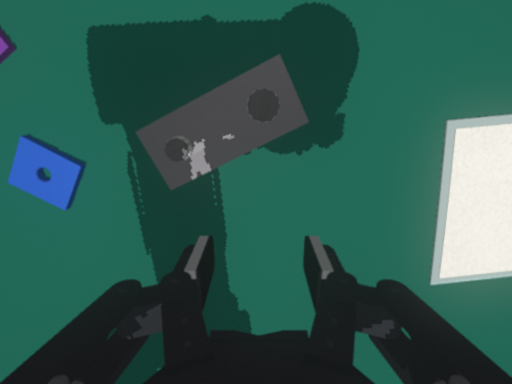

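The knob is at (263,105), radius 11.9 mm, top at 94 mm, so it's the tall one. The spare is at (178,150). Descending to grasp.

Request:
{"fn": "play_rows", "kwargs": {
  "series": [
    [[0.78,0.015,0,0,0,0],[0.78,0.015,0,0,0,0],[0.78,0.015,0,0,0,0],[0.78,0.015,0,0,0,0],[0.78,0.015,0,0,0,0],[0,0,0,0,0,0],[0,0,0.7,0,0,0],[0,0,0.7,0,0,0],[0,0,0.7,0,0,0],[0,0,0.7,0,0,0],[0,0,0.7,0,0,0],[0,0,0.7,0,0,0],[0,0,0.6,0,0,0],[0,0,0.2,0,0,0],[0,0,0,0,0,0],[0,0,0,0,0,0]]
  ]
}}

```text
clock: 21.85
tcp_pos: [0.5068, -0.305, 0.0629]
ee_rot: [[0.954, -0.299, 0.0], [-0.299, -0.954, -0.0], [0.0, 0.0, -1.0]]
force: [0.3, -0.7, 0.7]
width: 0.0512
grip_force: 0.0
```

Request:
{"fn": "play_rows", "kwargs": {
  "series": [
    [[0,0,0,0,0,0],[0,0,0,0,0,0],[0,0,0,0,0,0],[0,0,0,0,0,0],[0,0,0,0,0,0],[0,0,0,0,0,0]]
  ],
  "fingers": -1,
  "force": 80
}}

```text
clock: 22.35
tcp_pos: [0.5071, -0.3057, 0.0636]
ee_rot: [[0.954, -0.3, 0.002], [-0.3, -0.954, -0.001], [0.002, 0.001, -1.0]]
force: [-0.0, 0.5, 6.6]
width: 0.0221
grip_force: 78.1
```

Request:
{"fn": "play_rows", "kwargs": {
  "series": [
    [[0,0,-0.2,0,0,0],[0,0,-0.5,0,0,0],[0,0,-0.6,0,0,0],[0,0,-0.7,0,0,0],[0,0,-0.7,0,0,0],[0,0,-0.7,0,0,0],[0,0,-0.7,0,0,0],[0,0,0,0,0,0],[0,0,0,0,0,0]]
  ]
}}

```text
clock: 23.1
tcp_pos: [0.5068, -0.305, 0.1447]
ee_rot: [[0.954, -0.3, 0.001], [-0.3, -0.954, 0.0], [0.001, -0.001, -1.0]]
force: [0.3, -0.3, -2.2]
width: 0.0219
grip_force: 78.9
```

Run:
```python
from h import *
s=sensors.observe();print({k:np.round(s[k],4).tolist() for k in('clock','tcp_pos','ee_rot','force','width','grip_force')})
R=np.array(s['ee_rot']);k=np.array([.5633,.1167,s['tcp_pos'][2]])+[.0,.0,0]
print('to hole tool mm',(R.T@(k-s['tcp_pos'])*1000).round(1))
a,d=snap('wrist');c=load('wrist')
# pin tip pixel: project
t=np.array(s['tcp_pos']);zp=t[2]-.0636+.005
q=c['R'].T@(np.array([t[0],t[1],zp])-c['t']);print('tip px',c['K']@(q/q[2]))
cv2.imwrite('pics/w6.png',a[:,:,::-1])
```

```text
{'clock': 23.1, 'tcp_pos': [0.5068, -0.305, 0.1447], 'ee_rot': [[0.9539, -0.3001, 0.0013], [-0.3002, -0.9539, 0.0004], [0.0011, -0.0007, -1.0]], 'force': [0.3304, -0.2913, -2.2115], 'width': 0.0219, 'grip_force': 78.8785}
to hole tool mm [-7.270e+01 -4.192e+02  2.000e-01]
tip px [260.76541792 209.72340787   1.        ]
```

View pics/w6.png

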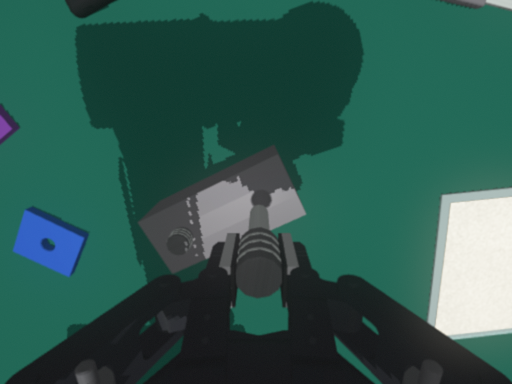

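The pin hangs upright in the grip, nose at about (260,205). Carrying it over the pack.

Request:
{"fn": "play_rows", "kwargs": {
  "series": [
    [[0,0,-0.6,0,0,0],[0,-0.8,-0.4,0,0,0],[0,-1,0,0,0,0],[0,-1,0,0,0,0],[0,-1,0,0,0,0],[0,-1,0,0,0,0],[0,-1,0,0,0,0],[-0.3,-1,0,0,0,0],[-0.3,-1,0,0,0,0],[-0.3,-1,0,0,0,0],[-0.3,-1,0,0,0,0],[-0.3,-1,0,0,0,0],[-0.3,-1,0,0,0,0],[-0.3,-1,0,0,0,0],[-0.3,-1,0,0,0,0],[-0.3,-1,0,0,0,0],[-0.3,-1,0,0,0,0],[-0.3,-1,0,0,0,0],[-0.3,-1,0,0,0,0],[-0.035,-1,0,0,0,0]]
  ]
}}

```text
clock: 24.82
tcp_pos: [0.5485, 0.0763, 0.1629]
ee_rot: [[0.954, -0.3, -0.003], [-0.3, -0.954, -0.0], [-0.003, 0.001, -1.0]]
force: [0.1, 0.0, -1.3]
width: 0.022
grip_force: 78.9
```

Request:
{"fn": "play_rows", "kwargs": {
  "series": [
    [[0,-1,0,0,0,0],[0,-0.96,0,0,0,0],[0,0,0,0,0,0],[0,0,0,0,0,0],[0,0,0,0,0,0]]
  ]
}}

```text
clock: 25.23
tcp_pos: [0.561, 0.1123, 0.1632]
ee_rot: [[0.954, -0.3, -0.002], [-0.3, -0.954, -0.001], [-0.002, 0.001, -1.0]]
force: [-0.4, 0.4, -1.5]
width: 0.0221
grip_force: 79.0
```

Run:
```python
from h import *
s=sensors.observe();print({k:np.round(s[k],4).tolist() for k in('clock','tcp_pos','ee_rot','force','width','grip_force')})
R=np.array(s['ee_rot']);k=np.array([.5633,.1167,s['tcp_pos'][2]])
print('to hole tool mm',(R.T@(k-s['tcp_pos'])*1000).round(1))
a,d=snap('wrist');c=load('wrist')
cv2.imwrite('pics/w7.png',cv2.resize(a[100:290,150:380,::-1],(690,570),interpolation=2))
```

```text
{'clock': 25.2333, 'tcp_pos': [0.561, 0.1123, 0.1632], 'ee_rot': [[0.954, -0.2999, -0.0021], [-0.2999, -0.954, -0.0008], [-0.0018, 0.0014, -1.0]], 'force': [-0.3801, 0.3554, -1.5133], 'width': 0.0221, 'grip_force': 78.955}
to hole tool mm [ 0.8 -4.9 -0. ]
```

View pics/w7.png

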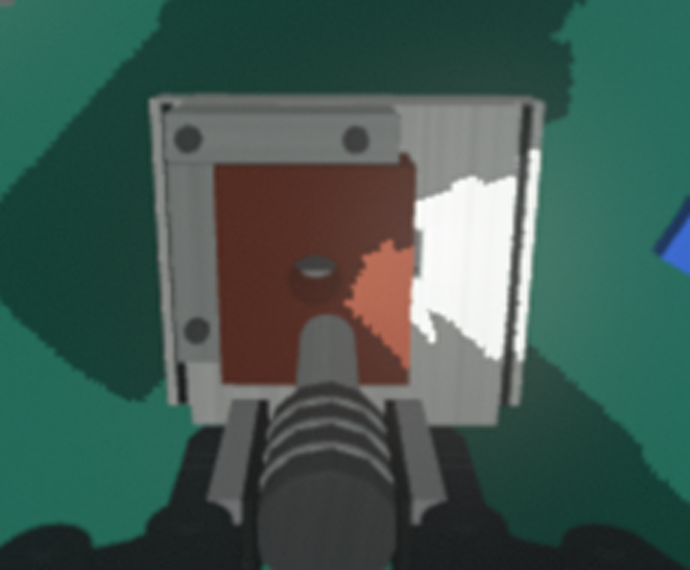

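The hole is at crop (316,280). The pin's nose is just before it at (327,318), a little to its right. I'll compute the last shift from this.

Run:
```python
from h import *
c=load('wrist');s=sensors.observe();R=np.array(s['ee_rot']);t=np.array(s['tcp_pos'])
f=lambda x,y:(150+(x+.5)/3-.5,100+(y+.5)/3-.5)
for n,x,y,z in[('hole',316,280,.065),('noseL',299,330,.1055),('noseR',356,330,.1055),('nosefront',327,314,.1105),('backfenceinner+side',214,164,.06)]:
    w=atz(c,*f(x,y),z);print(n,w.round(4),(R.T@(w-t)*1000).round(1))
```

```text
hole [0.5633 0.1166 0.065 ] [ 0.8 -5.1 98.5]
noseL [0.5639 0.1206 0.1055] [ 0.1 -9.1 58. ]
noseR [0.5594 0.1065 0.1055] [ 0.1  5.7 58. ]
nosefront [0.5676 0.1118 0.1105] [ 6.3 -1.8 53. ]
backfenceinner+side [0.6057 0.1352 0.06  ] [ 35.7 -35.6 103.5]
```

Request:
{"fn": "play_rows", "kwargs": {
  "series": [
    [[0.05,-0.21,0,0,0,0],[0,0,0.5,0,0,0],[0,0,0.5,0,0,0],[0,0,0.5,0,0,0],[0,0,0.3,0,0,0],[0,0,0,0,0,0],[0,0,0,0,0,0],[0,0,0.1,0,0,0],[0,0,0.1,0,0,0],[0,0,0.1,0,0,0],[0,0,0,0,0,0]]
  ]
}}

```text
clock: 26.2
tcp_pos: [0.5638, 0.1163, 0.122]
ee_rot: [[0.954, -0.3, -0.0], [-0.3, -0.954, 0.0], [-0.0, 0.0, -1.0]]
force: [-0.5, -0.4, -1.7]
width: 0.0218
grip_force: 79.0
```

Request:
{"fn": "play_rows", "kwargs": {
  "series": [
    [[0,0,0.05,0,0,0],[0,0,0.05,0,0,0],[0,0,0.05,0,0,0],[0,0,0,0,0,0]]
  ]
}}

```text
clock: 26.53
tcp_pos: [0.5638, 0.1163, 0.1191]
ee_rot: [[0.954, -0.3, -0.0], [-0.3, -0.954, -0.0], [-0.0, 0.0, -1.0]]
force: [-0.7, 0.1, -1.6]
width: 0.0219
grip_force: 79.0
```

Request:
{"fn": "play_rows", "kwargs": {
  "series": [
    [[0,0,0.05,0,0,0],[0,0,0.05,0,0,0],[0,0,0.05,0,0,0],[0,0,0,0,0,0]]
  ]
}}

```text
clock: 26.87
tcp_pos: [0.5638, 0.1163, 0.116]
ee_rot: [[0.954, -0.3, -0.0], [-0.3, -0.954, -0.0], [-0.0, 0.0, -1.0]]
force: [-0.1, -0.5, -0.7]
width: 0.022
grip_force: 79.0
```

Request:
{"fn": "play_rows", "kwargs": {
  "series": [
    [[0,0,0.05,0,0,0],[0,0,0.05,0,0,0],[0,0,0.05,0,0,0],[0,0,0,0,0,0]]
  ]
}}

```text
clock: 27.2
tcp_pos: [0.5638, 0.1163, 0.113]
ee_rot: [[0.954, -0.3, -0.0], [-0.3, -0.954, -0.0], [-0.0, 0.0, -1.0]]
force: [-0.3, 0.4, -0.8]
width: 0.0219
grip_force: 78.9
```

Request:
{"fn": "play_rows", "kwargs": {
  "series": [
    [[0,0,0.1,0,0,0],[0,0,0.1,0,0,0],[0,0,0.1,0,0,0],[0,0,0.1,0,0,0],[0,0,0.1,0,0,0],[0,0,0.1,0,0,0],[0,0,0,0,0,0]]
  ]
}}

```text
clock: 27.78
tcp_pos: [0.5637, 0.1164, 0.1007]
ee_rot: [[0.954, -0.3, -0.001], [-0.3, -0.954, -0.0], [-0.001, 0.0, -1.0]]
force: [0.7, 0.6, -0.0]
width: 0.0218
grip_force: 78.9
```

Request:
{"fn": "play_rows", "kwargs": {
  "series": [
    [[0,0,0.1,0,0,0],[0,0,0.1,0,0,0],[0,0,0.1,0,0,0],[0,0,0.1,0,0,0],[0,0,0.1,0,0,0],[0,0,0,0,0,0]]
  ]
}}

```text
clock: 28.28
tcp_pos: [0.5637, 0.1163, 0.0907]
ee_rot: [[0.954, -0.3, -0.001], [-0.3, -0.954, -0.0], [-0.001, 0.0, -1.0]]
force: [0.3, -0.8, -1.5]
width: 0.0218
grip_force: 79.0
```

Request:
{"fn": "play_rows", "kwargs": {
  "series": [
    [[0,0,0.05,0,0,0],[0,0,0.05,0,0,0],[0,0,0.05,0,0,0],[0,0,0,0,0,0]]
  ]
}}

```text
clock: 28.62
tcp_pos: [0.5638, 0.1163, 0.0881]
ee_rot: [[0.954, -0.3, -0.0], [-0.3, -0.954, -0.0], [-0.0, 0.0, -1.0]]
force: [-0.3, -0.6, -2.5]
width: 0.0221
grip_force: 79.0
```

Request:
{"fn": "play_rows", "kwargs": {
  "series": [
    [[0,0,0.05,0,0,0],[0,0,0.05,0,0,0],[0,0,0,0,0,0]]
  ]
}}

```text
clock: 28.87
tcp_pos: [0.5638, 0.1163, 0.086]
ee_rot: [[0.954, -0.3, -0.0], [-0.3, -0.954, -0.0], [-0.0, 0.0, -1.0]]
force: [-0.8, -1.5, -1.2]
width: 0.0224
grip_force: 79.0
```

Request:
{"fn": "play_rows", "kwargs": {
  "series": [
    [[0,0,0.05,0,0,0],[0,0,0.03,0,0,0],[0,0,0,0,0,0]]
  ]
}}

```text
clock: 29.12
tcp_pos: [0.5642, 0.1162, 0.0855]
ee_rot: [[0.954, -0.3, 0.001], [-0.3, -0.954, -0.0], [0.001, -0.0, -1.0]]
force: [-2.8, -1.6, 3.8]
width: 0.0222
grip_force: 79.6
```

Request:
{"fn": "play_rows", "kwargs": {
  "series": [
    [[0,0.05,0,0,0,0],[0,0.05,0,0,0,0],[0,0.05,0,0,0,0],[0,0,0,0,0,0]]
  ]
}}

```text
clock: 29.45
tcp_pos: [0.5641, 0.1144, 0.0855]
ee_rot: [[0.954, -0.3, 0.003], [-0.3, -0.954, 0.002], [0.002, -0.003, -1.0]]
force: [0.3, 4.2, 4.9]
width: 0.0219
grip_force: 79.8
```

Request:
{"fn": "play_rows", "kwargs": {
  "series": [
    [[0,0.05,0,0,0,0],[0,0.05,0,0,0,0],[0,0.05,0,0,0,0],[0,0,0,0,0,0]]
  ]
}}

```text
clock: 29.78
tcp_pos: [0.5634, 0.1118, 0.0855]
ee_rot: [[0.954, -0.3, 0.003], [-0.3, -0.954, 0.002], [0.002, -0.003, -1.0]]
force: [1.0, 4.4, 5.1]
width: 0.022
grip_force: 79.8
```

Request:
{"fn": "play_rows", "kwargs": {
  "series": [
    [[0,0.05,0,0,0,0],[0,0.05,0,0,0,0],[0,0.05,0,0,0,0],[0,0,0,0,0,0]]
  ]
}}

```text
clock: 30.12
tcp_pos: [0.5625, 0.109, 0.0855]
ee_rot: [[0.954, -0.3, 0.003], [-0.3, -0.954, 0.002], [0.002, -0.003, -1.0]]
force: [-0.7, 4.9, 4.6]
width: 0.0217
grip_force: 79.8
```

Request:
{"fn": "play_rows", "kwargs": {
  "series": [
    [[0,0.05,0,0,0,0],[0,0.05,0,0,0,0],[0,0.05,0,0,0,0],[0,0,0,0,0,0]]
  ]
}}

```text
clock: 30.45
tcp_pos: [0.5616, 0.1061, 0.0855]
ee_rot: [[0.954, -0.3, 0.003], [-0.3, -0.954, 0.002], [0.002, -0.003, -1.0]]
force: [1.0, 4.0, 5.2]
width: 0.0219
grip_force: 79.8
```

Request:
{"fn": "play_rows", "kwargs": {
  "series": [
    [[0,0.05,0,0,0,0],[0,0.05,0,0,0,0],[0,0.05,0,0,0,0],[0,0,0,0,0,0]]
  ]
}}

```text
clock: 30.78
tcp_pos: [0.5606, 0.1032, 0.0855]
ee_rot: [[0.954, -0.3, 0.003], [-0.3, -0.954, 0.002], [0.002, -0.003, -1.0]]
force: [0.1, 3.9, 5.2]
width: 0.0217
grip_force: 79.8
```

Request:
{"fn": "play_rows", "kwargs": {
  "series": [
    [[0,0.05,0,0,0,0],[0,0.05,0,0,0,0],[0,0.05,0,0,0,0],[0,0,0,0,0,0]]
  ]
}}

```text
clock: 31.12
tcp_pos: [0.5593, 0.0997, 0.0852]
ee_rot: [[0.954, -0.3, 0.002], [-0.3, -0.954, 0.001], [0.002, -0.002, -1.0]]
force: [0.8, 3.6, 4.7]
width: 0.0221
grip_force: 79.8
```

Request:
{"fn": "play_rows", "kwargs": {
  "series": [
    [[0,0.05,0,0,0,0],[0,0.05,0,0,0,0],[0,0,0,0,0,0]]
  ]
}}

```text
clock: 31.37
tcp_pos: [0.5567, 0.0961, 0.0834]
ee_rot: [[0.954, -0.3, -0.003], [-0.3, -0.954, -0.002], [-0.003, 0.003, -1.0]]
force: [0.8, 0.9, -1.2]
width: 0.0221
grip_force: 79.1
```

Request:
{"fn": "play_rows", "kwargs": {
  "series": [
    [[0,0,0.05,0,0,0],[0,0,0.05,0,0,0],[0,0,0,0,0,0]]
  ]
}}

```text
clock: 31.62
tcp_pos: [0.5571, 0.0966, 0.0817]
ee_rot: [[0.954, -0.3, -0.002], [-0.3, -0.954, -0.001], [-0.002, 0.002, -1.0]]
force: [-0.2, 0.5, -1.1]
width: 0.0222
grip_force: 79.1
```

Request:
{"fn": "play_rows", "kwargs": {
  "series": [
    [[0,0,0.05,0,0,0],[0,0,0,0,0,0]]
  ]
}}

```text
clock: 31.78
tcp_pos: [0.5576, 0.0969, 0.0813]
ee_rot: [[0.954, -0.3, -0.001], [-0.3, -0.954, -0.001], [-0.001, 0.001, -1.0]]
force: [0.1, 0.1, -0.6]
width: 0.0217
grip_force: 79.1
```

Request:
{"fn": "play_rows", "kwargs": {
  "series": [
    [[0,0.02,0.05,0,0,0],[0,0.01,0.05,0,0,0],[0,0,0,0,0,0]]
  ]
}}

```text
clock: 32.03
tcp_pos: [0.5575, 0.0964, 0.0795]
ee_rot: [[0.954, -0.3, -0.0], [-0.3, -0.954, -0.0], [-0.0, 0.001, -1.0]]
force: [0.2, -1.1, -1.7]
width: 0.0218
grip_force: 79.1
```

Request:
{"fn": "play_rows", "kwargs": {
  "series": [
    [[0,0,0.05,0,0,0],[0,0,0.05,0,0,0],[0,0,0,0,0,0]]
  ]
}}

```text
clock: 32.28
tcp_pos: [0.5575, 0.0964, 0.0774]
ee_rot: [[0.954, -0.3, -0.001], [-0.3, -0.954, -0.0], [-0.0, 0.001, -1.0]]
force: [0.5, -2.1, -1.7]
width: 0.0222
grip_force: 79.1
```

Request:
{"fn": "play_rows", "kwargs": {
  "series": [
    [[0,0,0.05,0,0,0],[0,0,0.05,0,0,0],[0,0,0.05,0,0,0],[0,0,0.05,0,0,0],[0,0,0,0,0,0]]
  ]
}}

```text
clock: 32.7
tcp_pos: [0.5575, 0.0964, 0.0734]
ee_rot: [[0.954, -0.3, -0.001], [-0.3, -0.954, -0.0], [-0.0, 0.001, -1.0]]
force: [-0.7, -2.4, -0.7]
width: 0.0219
grip_force: 79.1
```

Request:
{"fn": "play_rows", "kwargs": {
  "series": [
    [[0,0,0.05,0,0,0],[0,0,0.05,0,0,0],[0,0,0.05,0,0,0],[0,0,0,0,0,0]]
  ]
}}

```text
clock: 33.03
tcp_pos: [0.5576, 0.0964, 0.0704]
ee_rot: [[0.954, -0.3, -0.0], [-0.3, -0.954, -0.0], [-0.0, 0.0, -1.0]]
force: [-1.4, -3.8, 0.3]
width: 0.022
grip_force: 79.2
```

Request:
{"fn": "play_rows", "kwargs": {
  "series": [
    [[0,-0.02,0.05,0,0,0],[0,0,0.04,0,0,0],[0,0,0,0,0,0]]
  ]
}}

```text
clock: 33.28
tcp_pos: [0.5576, 0.0966, 0.0687]
ee_rot: [[0.954, -0.3, -0.001], [-0.3, -0.954, -0.001], [-0.0, 0.001, -1.0]]
force: [-1.4, -4.2, 1.3]
width: 0.022
grip_force: 79.5
```

Request:
{"fn": "play_rows", "kwargs": {
  "series": [
    [[0,0,0.03,0,0,0],[0,0,0,0,0,0]]
  ]
}}

```text
clock: 33.45
tcp_pos: [0.5577, 0.0965, 0.0686]
ee_rot: [[0.954, -0.3, -0.0], [-0.3, -0.954, -0.001], [0.0, 0.001, -1.0]]
force: [-2.4, -5.3, 3.2]
width: 0.022
grip_force: 79.7
```

Request:
{"fn": "play_rows", "kwargs": {
  "series": [
    [[0.01,0.03,0,0,0,0],[0,0,0,0,0,0],[0,0,0,0,0,0]]
  ]
}}

```text
clock: 33.7
tcp_pos: [0.5578, 0.0964, 0.0686]
ee_rot: [[0.954, -0.3, 0.0], [-0.3, -0.954, -0.0], [0.0, 0.0, -1.0]]
force: [-3.7, -4.3, 5.4]
width: 0.0217
grip_force: 79.7
```

Request:
{"fn": "play_rows", "kwargs": {
  "series": [
    [[0,0,-0.03,0,0,0],[0,0,0,0,0,0],[0,0,0,0,0,0],[0,0,0,0,0,0],[0,0,0,0,0,0]]
  ],
  "fingers": 0.2
}}

```text
clock: 34.12
tcp_pos: [0.5581, 0.0969, 0.0688]
ee_rot: [[0.954, -0.3, 0.0], [-0.3, -0.954, 0.001], [0.0, -0.001, -1.0]]
force: [-0.8, -0.9, -0.6]
width: 0.0509
grip_force: 0.0
```

Request:
{"fn": "play_rows", "kwargs": {
  "series": [
    [[0,0,-0.3,0,0,0],[0,0,-0.5,0,0,0],[0,0,-0.8,0,0,0],[0,0,-0.9,0,0,0],[0,0,-0.9,0,0,0],[0,0,-0.6,0,0,0],[-0.8,0,0,0,0,0],[-0.8,0,0,0,0,0],[-0.8,0,0,0,0,0],[-0.8,0,0,0,0,0],[-0.8,0,0,0,0,0],[0,0,0,0,0,0],[0,0,0,0,0,0]]
  ]
}}

```text
clock: 35.2
tcp_pos: [0.4816, 0.1208, 0.1502]
ee_rot: [[0.954, -0.299, 0.002], [-0.299, -0.954, 0.001], [0.002, -0.001, -1.0]]
force: [0.5, -0.0, 1.6]
width: 0.0514
grip_force: 0.0
```

Run:
```python
from h import *
s=sensors.observe();print({k:np.round(s[k],4).tolist() for k in('clock','tcp_pos','force','width')})
a,d=snap('wrist');c=load('wrist')
v,u=np.mgrid[0:384,0:512]
pts=cv2.undistortPoints(np.stack([u.ravel(),v.ravel()],1).astype(np.float64)[:,None],c['K'],np.array([float(c['k1']),0,0,0]))[:,0]
W=c['t']+(np.c_[pts,np.ones(len(pts))]*d.ravel()[:,None])@c['R'].T
m=(np.hypot(W[:,0]-.557,W[:,1]-.097)<.03)&(W[:,2]>.085)&(W[:,2]<.13)&(d.ravel()>0)
Q=W[m];print(len(Q),np.percentile(Q[:,2],[5,50,95]))
Q=Q[Q[:,2]>np.median(Q[:,2])-.003]
print(cv2.minEnclosingCircle((Q[:,:2]*1000).astype(np.float32)))
A=a.astype(int).reshape(-1,3);red=(A[:,0]>1.8*A[:,2])&(A[:,0]>40)&(np.hypot(W[:,0]-.557,W[:,1]-.097)<.06)&(W[:,2]>.055)
r=W[red];d2=r[:,:2]-[.5633,.1167];F=np.c_[d2@[.954,-.3],d2@[.3,.954]]*1000
print('red n',red.sum(),'z',np.median(r[:,2]),'fix',F.min(0),F.max(0))
```

```text
{'clock': 35.2, 'tcp_pos': [0.4816, 0.1208, 0.1502], 'force': [0.5024, -0.0428, 1.5768], 'width': 0.0514}
1002 [0.0973446  0.09883914 0.10000505]
((557.5363159179688, 98.31928253173828), 11.835976600646973)
red n 3281 z 0.06489955691630414 fix [-34.168472  -48.2808817] [33.6321613  8.9953438]
```

```bash
python3 -c "
from station import finish_job
print(finish_job())"
```

```text
the job is handed in; nothing more can be done
None
```

The job is done and handed in at about 35 s: the pack is squared and slid about 20 mm off the side fence along the back fence, and the tall-knob pin is released in the slide's hole with its knob on the pack (top measured at 99 mm). The hardest reading on the plates was about 18 N, in one push that ran further than I meant.

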